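# Pin the hinge of a test-fixture cover

## Robot

A 7-joint arm with a two-finger parallel gripper is mounted at the origin on a cart in front of the work surface, level with it; the furniture and walls round the work are solid. World frame = base frame: x ahead of the robot, y to its left, z up, the work surface at z = 0. Lengths are in m, angles in degrees, forces in N, time in s.
With the tool pointing down it reaches from about 0.4 to 0.85 m from the base axis. Payload 4.4 kg.
Tool frame: the origin (TCP) lies at the very end of the fingers, on their centre line; the grasp point (between the pads) lies 19 mm behind it; y points along the fingers, z is the direction in which the jaws open and shut, and the axes are right-handed (so a half turn about y gives the same grasp; the last joint's range is limited). The gripper opens to 94 mm and grips with 3 to 60 N. Pads are 16 mm wide; open, the fingers measure 119 mm over their backs; the gripper's body (75 mm by 177 mm) begins 78 mm behind the grasp point.
Start: joints at [73.35, 36.005, 2.206, 86.941, -1.547, 57.084, -1.146], TCP at [0.145, -0.634, 0.205] pointing down, gripper open.
Joint ranges: [-175.42, 175.42], [-21.48, 121.26], [-71.46, 75.88], [10.55, 141.38], [-63.04, 243.04], [13.31, 113.54], [-168.57, 168.57]. Speed limits (degrees/s): [147.25, 147.25, 180, 180, 180, 180, 180].

## Interface

Orientations are given as a 3x3 rotation matrix whose columns are the frame's x, y, z axes.
In Python, from bench import read_state, read_camera, close_job gives the robot as it stands.
- The arm moves only by the tool jog_arm, never from a script. Its arguments are lists of equal length, an entry for each row: "gripper": the opening in per cent of the stroke, from 0 (shut) to 100 (fully open); "travel": the shift along the tool's x, y, z in m, a list of three; "twist": the turn about the tool's y in rad. In form: {"gripper": [gripper, ...], "travel": [[x, y, z], ...], "twist": [twist, ...]}. A call has 1 to 20 rows; each row shifts and turns the pose as measured when the row begins, along the tool's axes as they then stand; what a row does not reach is not made up. A row lasts 1/8 s, in which the tool goes at most 62.5 mm and 10.7 degrees, less where a joint would pass 70% of its speed; a pose out of reach is approached as far as the arm can. A call is refused whole if a number of a shift passes 0.0625 or a number of a turn 0.188, either way. A call with a gripper value outside its range is refused whole. The fingers move at their own pace and stop on an object; the grip force is fixed at half the most. Time passes only in rows, so rows that do not move let the fingers close. It gives the time, the measured TCP pose, the force and the opening at its end, in the units of the state.
- read_state(): the state, without advancing time (a new reading comes with each control period).
- read_camera(name): name is "side" or "top" or "wrist"; returns a dict with "img" (420x560x3 uint8, red, green, blue), "camera_matrix" (3x3 intrinsics, pixels), "world_to_cam" (4x4, takes a point from world to camera coordinates); the wrist camera has in their place "T_tool_cam" (4x4, takes a point from camera to tool coordinates, whose origin is the TCP and whose axes are the tool frame's). Camera axes: x right, y down, z forward; pixel columns grow to the right and rows downward; lengths in m; the calibration is good to about 2 mm. The wrist camera is an equidistant fisheye: a pixel r from the principal point sees the ray r / f radians off the axis. A picture is of the moment at which its call begins: read the wrist's pose just before it. There is no depth.
- close_job(): hands the job in, once; it reports no verdict.
The state is a dict: "time_s": time; "joints": joint angles; "qd": joint speeds; "joint_efforts": joint torques, N m; "eef_pos": TCP position; "tool_rot": TCP orientation; "ft_force": force on the tool from outside, world axes, zero at the start; "wrist_torque": the same for the moment, N m; "opening": opening from 0.0 (shut) to 1.0 (fully open).
Only numpy, scipy, OpenCV 4.12 (cv2) and the standard library are available. Lean on these libraries where they do the work, as an engineer would, in place of code of your own. Each camera call takes 0.05 s, during which the arm holds its last target.

## Task

The two halves of a small hinged cover lie in the alignment jig. Slide the loose half forward between its guide rails until its middle knuckle is fully home between the two knuckles of the fixed half; then push the hinge pin along its trough through all three knuckles until it is fully home against the end stop. Do not knock over or push away the small parts standing beside the jig.

Things in the scene. Friction and masses are not known exactly. Their poses are not given: they have to be found in the camera images.
- jig: Aluminium jig fixed to the table; place and yaw vary (+-0.3 rad). Origin: on the table (z 0) below the middle of the hinge axis. Its x: the way the loose half slides home (away from the robot); y: along the hinge axis towards the pin trough (robot's left); z up. Base 8 mm thick, x -140..75, y -60..38 mm. Guide rails x -138..-18, inner faces y +-31, top z 18.
- bore_line (a point): Middle of the hinge axis, 22 mm above the jig's origin; axes as the jig's. The fixed grey half has two round knuckles on this axis (26 mm outside, bore 17) at y -37..-13 and 13..37 mm, top 35 mm over the table, and a leaf behind them (x 16..68, up to 30 mm over the table).
- end_stop (a point): Middle of the inner face of the upright end stop beyond the last knuckle: y -50 mm from bore_line, on the hinge axis. The stop is 28 mm wide, 7 thick, top 36 mm over the table.
- trough_end (a point): Open rear end of the pin trough, on the hinge line: y 172 mm from bore_line. The trough runs from y 39 to 172 and is open above; floor 15 mm over the table, side walls at x +-6.9..11.5 mm with their top 19 mm over the table, below the pin's axis (22), so a fingertip can push the pin while moving just above the walls.
- cover_half: Loose grey hinge half, about 220 g, lying on the jig base between the rails (1 mm play each side), 25..45 mm short of home. Origin: on its underside, 8 mm over the table, below its bore; axes as the jig's. Plate x -75..-13, y +-30, z 0..12 mm; rim along the rear edge up to z 24; middle knuckle 26 mm outside, bore 17, y +-9.5. Ground faces, friction about 0.25; stays where left.
- cover_bore (a point): Centre of the loose half's bore (14 mm above its origin). Home: it coincides with bore_line; the plate's front edge then meets the feet of the fixed knuckles, a hard stop.
- cover_rear (a point): Middle of the flat, upright rear face of the loose half's rim, 75 mm behind its bore, 22 mm over the table: where it can be pushed. The face is 60 mm wide, 8 to 32 mm over the table.
- hinge_pin: Plain steel pin, diameter 14, length 100 mm, ends chamfered, about 120 g, lying free in the trough along the jig's y. Origin: its middle, on its axis, 22 mm over the table; its y axis is its length, ends at +-50 mm. Starts with its nose 8..25 mm short of the first knuckle. Home: nose on the end stop, middle at bore_line, rear end 13 mm out of the first knuckle. 1.5 mm play all round in the bores; slides easily.
- terminal_block: Bystander: pale row of screw terminals, 20x90x20 mm, lying to the right of the jig. Origin under its centre.
- relay_2: Bystander: box-shaped relay 23x29x40 mm standing beyond the trough. Origin under its centre.
- weight_1: Bystander: brass-coloured calibration weight, 30 mm across, 32 mm tall, standing before the trough. Origin under its centre.
Mind the look-alikes: they are no part of the job. There is more than one size of the cover_half; the job needs the smaller.

How it is judged (in metres and radians):
On the way, in this order (a step that is already met when the one before it is completed fails the run):
1. the loose half is home, its bore in line with the fixed knuckles (x of cover_bore in the frame of bore_line between -0.003 and 0.003 m and y of cover_bore in the frame of bore_line between -0.004 and 0.004 m and z of cover_bore in the frame of bore_line between -0.003 and 0.003 m), for 0.2 s.
2. the pin is through all three knuckles (x of hinge_pin in the frame of bore_line between -0.003 and 0.003 m and z of hinge_pin in the frame of bore_line between -0.003 and 0.003 m and y of hinge_pin in the frame of bore_line between -0.004 and 0.004 m and angle between the y axis of hinge_pin and the y axis of bore_line, either way round below 0.06 rad), for 0.2 s.
At the end, for the whole second after the job is handed in: The loose half's bore lies within 3 mm of the hinge line (x and z) and 4 mm along it; the pin lies along the hinge line (within 0.06 rad and 3 mm) with its middle within 4 mm of bore_line, so that it passes all three knuckles and its nose is at the end stop; both at rest (all of step 1 and all of step 2 and linear speed of each of hinge_pin, cover_half below 0.01 m/s); the robot touches nothing.
It fails at once if the terminal_block beside the jig is moved by more than 30 mm or tipped over (distance of terminal_block from where it was at the start of the episode above 0.03 m or angle between terminal_block's own z axis and vertical above 0.5 rad).
It fails at once if the relay_2 beside the jig is moved by more than 30 mm or tipped over (distance of relay_2 from where it was at the start of the episode above 0.03 m or angle between relay_2's own z axis and vertical above 0.5 rad).
It fails at once if the weight_1 beside the jig is moved by more than 30 mm or tipped over (distance of weight_1 from where it was at the start of the episode above 0.03 m or angle between weight_1's own z axis and vertical above 0.5 rad).
It also fails if it takes over 45 s, if anything falls off the work surface, if the arm or the gripper's body presses on something with over 40 N, if the wrist force passes 120 N, or if a joint passes its speed limit or range.

## Working session

There is one attempt and no reset: what is moved stays moved. The work goes in short steps, Python scripts to look and compute and a tool call to move; the robot and the scene stay as the last step left them, time stands still between calls to the robot, and variables do not carry over. Pictures are saved under pics/ and viewed, and the job is handed in when it is done.

Besides the shell and the picture viewer there is one more tool, called after "Call:" in YAML: its name, and indented under it one key for each argument. jog_arm: Moves the arm, as the interface text tells. Its arguments: {"type":"object","properties":{"gripper":{"type":"array"},"travel":{"type":"array"},"twist":{"type":"array"}},"required":["gripper","travel","twist"]}

```bash
ls; mkdir -p pics
python3 - <<'E'
from bench import *
import cv2
for n in ["top","side","wrist"]:
    s=read_state()
    c=read_camera(n); cv2.imwrite(f"pics/{n}0.png",c["img"][:,:,::-1])
    print(n,{k:v for k,v in c.items() if k!="img"})
print(s)
E
```

```text
pics
top {'camera_matrix': array([[521.88752717,   0.        , 279.41751012],
       [  0.        , 521.88752717, 206.0704394 ],
       [  0.        ,   0.        ,   1.        ]]), 'world_to_cam': array([[ 0.00836735, -0.99994494,  0.00633253, -0.03760807],
       [-0.97926644, -0.0094758 , -0.20235478,  0.57748121],
       [ 0.20240365, -0.00450806, -0.97929181,  0.95281641],
       [ 0.        ,  0.        ,  0.        ,  1.        ]])}
side {'camera_matrix': array([[471.75447118,   0.        , 278.02311717],
       [  0.        , 471.75447118, 217.56051744],
       [  0.        ,   0.        ,   1.        ]]), 'world_to_cam': array([[ 0.97679459, -0.21356317, -0.01622044, -0.58015266],
       [-0.13878081, -0.57343099, -0.80741364,  0.09040809],
       [ 0.16313251,  0.79092836, -0.58976276,  0.84992237],
       [ 0.        ,  0.        ,  0.        ,  1.        ]])}
wrist {'camera_matrix': array([[325.1922621 ,   0.        , 285.12869103],
       [  0.        , 325.1922621 , 207.84777769],
       [  0.        ,   0.        ,   1.        ]]), 'T_tool_cam': array([[-3.18684304e-04
[... 421 characters left out ...]
   57.08404916, -1.14700927]), 'qd': array([-0.01657855, -0.12359954,  0.0837312 , -0.20096251,  0.02818257,
        0.00739642,  0.08856515]), 'joint_efforts': array([ 2.16203487e-03, -5.50791299e+01,  1.14704523e+00, -1.87115854e+01,
       -5.21920470e-02,  1.92210381e-02,  5.90577383e-05]), 'eef_pos': array([ 0.1447881 , -0.63308003,  0.20466149]), 'tool_rot': array([[-9.74843242e-01, -3.93099128e-04,  2.22891228e-01],
       [-2.22891574e-01,  1.61643125e-03, -9.74841902e-01],
       [ 2.29211536e-05, -9.99998616e-01, -1.66338557e-03]]), 'ft_force': array([0.46744525, 0.52019159, 0.9002255 ]), 'wrist_torque': array([-0.00844372, -0.01892304, -0.01260612]), 'opening': 0.9988037284554164}
```

View pics/top0.png

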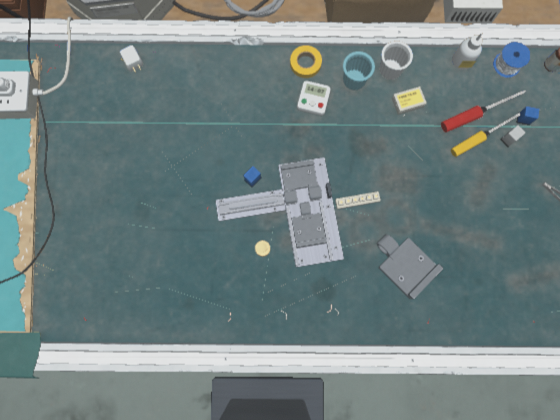

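View pics/side0.png

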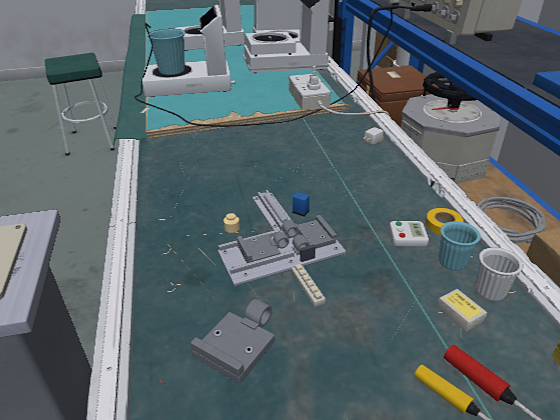

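The top view shows the jig at about (310,210) with a loose half between its rails at (309,230). A second, larger loose half lies free on the table at (410,267). The bystanders are the weight (263,248), the relay (252,176) and the terminal block (358,200). The smaller half in the jig fits the description, and I'll confirm that in an enlarged crop.

Run:
```python
import cv2
a=cv2.imread("pics/top0.png")[145:305,205:455]
cv2.imwrite("pics/topc.png",cv2.resize(a,None,fx=3.2,fy=3.2,interpolation=cv2.INTER_CUBIC))
a=cv2.imread("pics/side0.png")[180:390,180:360]
cv2.imwrite("pics/sidec.png",cv2.resize(a,None,fx=2.8,fy=2.8,interpolation=cv2.INTER_CUBIC))
```

```text
(no output)
```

View pics/topc.png

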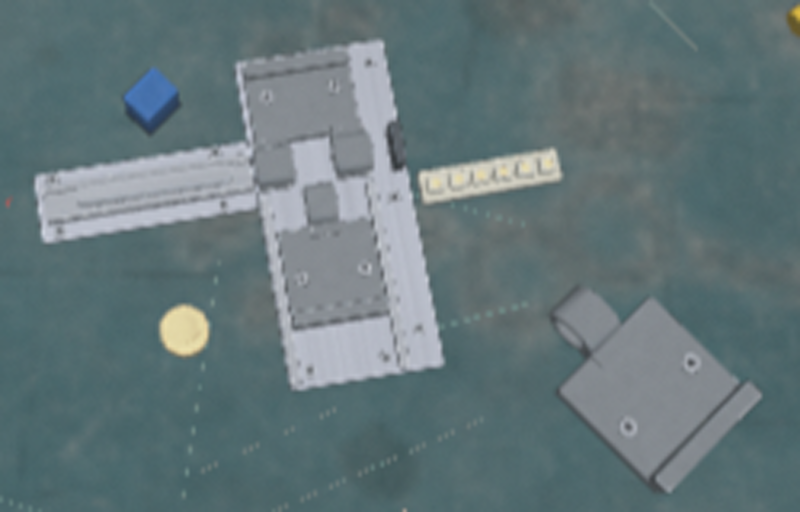

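View pics/sidec.png

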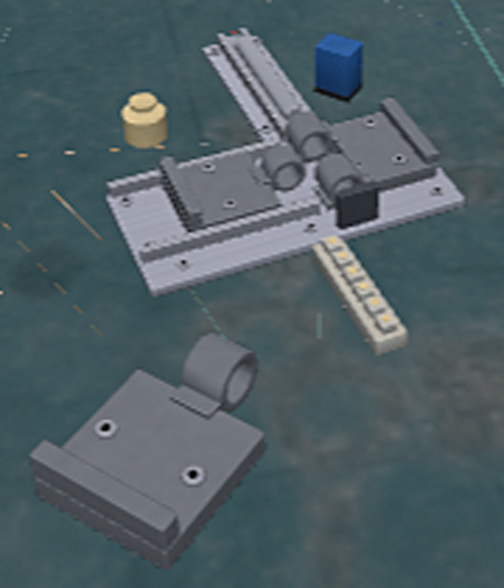

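The crop confirms it: the half between the rails at top px (309,230) is the small one, and the one at (410,267) is clearly larger and lies free. Next I'll locate the jig from its base outline.

```bash
cat > h.py <<'E'
import numpy as np, cv2
from bench import *
def ray(c,px):
    K=c["camera_matrix"]; W=c["world_to_cam"]; R=W[:3,:3]; t=W[:3,3]
    d=R.T@np.linalg.solve(K,[px[0],px[1],1]); o=-R.T@t
    return o,d
def onz(c,px,z):
    o,d=ray(c,px); return (o+d*(z-o[2])/d[2])
def proj(c,P):
    W=c["world_to_cam"]; p=W[:3,:3]@np.asarray(P)+W[:3,3]; q=c["camera_matrix"]@p; return q[:2]/q[2]
def rigid(A,B): # B ~ R A + t, 2D
    A=np.array(A);B=np.array(B);a=A.mean(0);b=B.mean(0)
    H=(A-a).T@(B-b); th=np.arctan2(H[0,1]-H[1,0],H[0,0]+H[1,1])
    R=np.array([[np.cos(th),-np.sin(th)],[np.sin(th),np.cos(th)]]); return th,R,b-R@a
E
python3 - <<'E'
from h import *
for n in ["top","side"]:
    c=read_camera(n); im=cv2.cvtColor(c["img"],cv2.COLOR_RGB2HSV)
    m=((im[...,1]<45)&(im[...,2]>140)).astype(np.uint8)*255
    x0,y0,x1,y1=(205,145,350,275) if n=="top" else (205,180,355,290)
    m2=np.zeros_like(m); m2[y0:y1,x0:x1]=m[y0:y1,x0:x1]
    m2=cv2.morphologyEx(m2,cv2.MORPH_CLOSE,np.ones((3,3)))
    v=np.hstack([c["img"][y0:y1,x0:x1,::-1],cv2.cvtColor(m2[y0:y1,x0:x1],cv2.COLOR_GRAY2BGR)])
    cv2.imwrite(f"pics/m_{n}.png",cv2.resize(v,None,fx=2.6,fy=2.6))
    # big contour
    cs,_=cv2.findContours(m2,cv2.RETR_EXTERNAL,cv2.CHAIN_APPROX_NONE); k=max(cs,key=cv2.contourArea)
    print(n,cv2.approxPolyDP(k,2.5,True)[:,0].tolist())
E
```

```text
top [[343, 258], [332, 199], [327, 198], [325, 192], [328, 178], [323, 157], [279, 164], [281, 189], [216, 200], [218, 220], [285, 210], [296, 266]]
side [[345, 250], [336, 240], [334, 244], [317, 248], [313, 259], [301, 262], [299, 255], [293, 252], [290, 238], [286, 247], [278, 248], [278, 255], [249, 263], [245, 262], [236, 246], [218, 251], [234, 283], [291, 267], [306, 289], [318, 289], [302, 264]]
```

View pics/m_top.png

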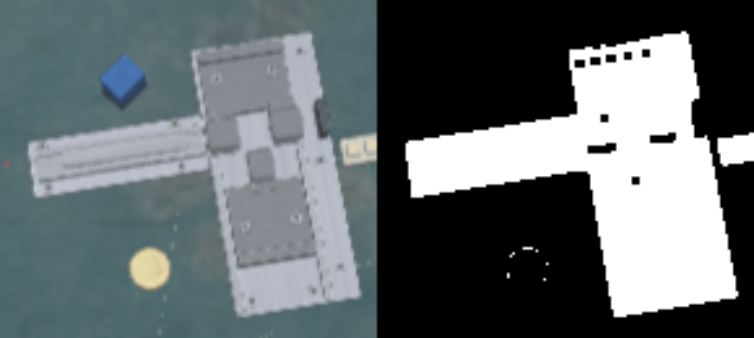

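Run:
```python
from h import *
c=read_camera("top"); im=cv2.cvtColor(c["img"],cv2.COLOR_RGB2HSV)
m=((im[...,1]<45)&(im[...,2]>140)).astype(np.uint8)*255
m2=np.zeros_like(m); m2[145:275,205:334]=m[145:275,205:334]; m2[230:275,334:350]=m[230:275,334:350]
m2=cv2.morphologyEx(m2,cv2.MORPH_CLOSE,np.ones((3,3)))
cs,_=cv2.findContours(m2,cv2.RETR_EXTERNAL,cv2.CHAIN_APPROX_NONE); k=max(cs,key=cv2.contourArea)[:,0].astype(float)
o,_=ray(c,(0,0)); print("cam",o)
def edge(p,q,z):
    p=np.array(p,float);q=np.array(q,float);u=(q-p)/np.linalg.norm(q-p);n=np.array([-u[1],u[0]])
    s=(k-p)@u; L=np.linalg.norm(q-p)
    sel=k[(abs((k-p)@n)<2.2)&(s>3)&(s<L-3)]
    W=np.array([onz(c,x,z)[:2] for x in sel]); 
    vx,vy,x0,y0=cv2.fitLine(W.astype(np.float32),cv2.DIST_HUBER,0,1e-4,1e-5).ravel()
    return np.array([vx,vy]),np.array([x0,y0]),len(sel)
E={}
for nm,p,q,z in [("left",(286,215),(296,266),.008),("leftF",(279,164),(281,187),.008),("right",(332,202),(343,258),.008),("front",(279,164),(323,157),.008),("rear",(296,266),(343,258),.0),("trF",(281,189),(216,200),.012),("trR",(285,210),(218,220),.004),("trEnd",(216,200),(218,220),.008)]:
    d,x,n=edge(p,q,z); d=d*(1 if (d[0]>0) else -1)
    if nm in("front","rear","trF","trR"):
        d=d*(1 if d[1]>0 else -1); a=np.arctan2(-d[0],d[1])
    else: a=np.arctan2(d[1],d[0])
    print(nm,"yaw",a,x,n); E[nm]=(d,x)
```

```text
cam [ 0.37296913 -0.02783854  1.05017955]
left yaw 0.1715694 [ 0.51800853 -0.05738262] 46
leftF yaw 0.16385335 [ 0.6539     -0.03328772] 16
right yaw 0.19575785 [ 0.5370991  -0.15032575] 42
front yaw 0.19603117 [ 0.68349546 -0.07418682] 39
rear yaw 0.17077608 [ 0.47491932 -0.1118505 ] 41
trF yaw 0.17444465 [0.61146086 0.03061298] 60
trR yaw 0.17398413 [0.5705814  0.02407786] 60
trEnd yaw 0.19451304 [0.5777494  0.09403516] 13
```

Call:
jog_arm:
  gripper: [0,0,0,0,0,0,0,0,0,0,0,0,0]
  travel:
    - [0,0,0]
    - [-0.035,0,-0.0388]
    - [-0.035,0,-0.0388]
    - [-0.035,0,-0.0388]
    - [-0.035,0,-0.0388]
    - [-0.035,0,-0.0388]
    - [-0.035,0,-0.0388]
    - [-0.035,0,-0.0388]
    - [-0.035,0,-0.0388]
    - [-0.035,0,-0.0388]
    - [-0.035,0,-0.0388]
    - [-0.035,0,-0.0388]
    - [-0.02,0,-0.022]
  twist: [0.05,0,0,0,0,0,0,0,0,0,0,0,0]

```text
time_s: 1.92
eef_pos: [0.4773, -0.1097, 0.205]
tool_rot: [[-0.986, 0.005, 0.167], [-0.167, -0.004, -0.986], [-0.004, -1.0, 0.005]]
ft_force: [0.2, 0.4, 1.0]
opening: 0.005
```

Run:
```python
from h import *
s=read_state(); c=read_camera("wrist"); print(s["eef_pos"],s["tool_rot"])
np.savez("w1.npz",img=c["img"],K=c["camera_matrix"],T=c["T_tool_cam"],p=s["eef_pos"],R=s["tool_rot"])
cv2.imwrite("pics/w1.png",cv2.resize(c["img"][:,:,::-1],(800,600),interpolation=cv2.INTER_CUBIC))
t=read_camera("top")
O=np.array([.6095,-.0781]);R=np.array([[.9847,-.1741],[.1741,.9847]])
for n,px,z in [("weight",(263,248),.032),("relay",(252.5,175),.04),("cover rear",(310.6,245.6),.03),("cover knuckle",(205+320/3.2,145+203/3.2),.035)]:
    print(n,R.T@(onz(t,px,z)[:2]-O))
```

```text
[ 0.47732597 -0.10970298  0.20498707] [[-0.98600851  0.0049856   0.16662044]
 [-0.16664204 -0.00428426 -0.98600815]
 [-0.004202   -0.99997839  0.00505513]]
weight [-0.09518585  0.09506024]
relay [0.05207257 0.0923307 ]
cover rear [-0.10570005  0.00202876]
cover knuckle [-0.0314532   0.00024535]
```

View pics/w1.png

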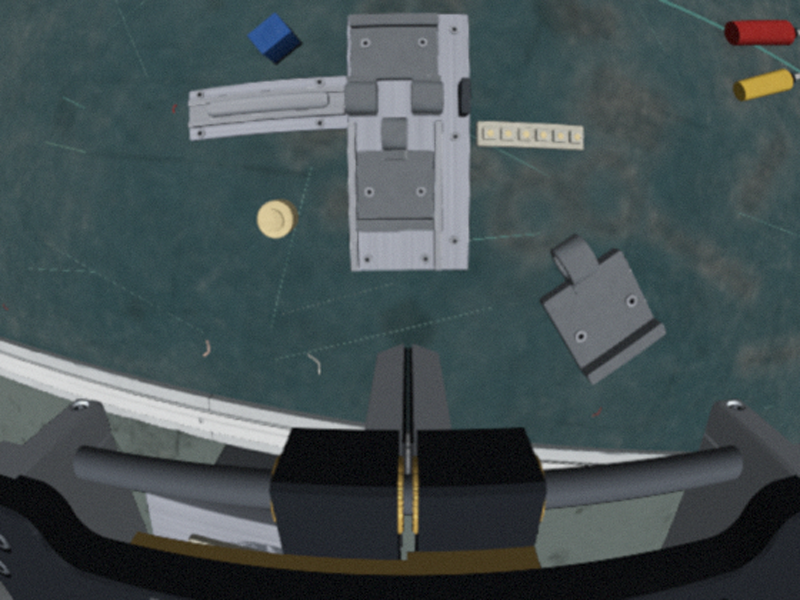

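The wrist view shows the jig base corners at about (348,14), (467,14), (468,269) and (351,270), and the loose half's rim at about (395,224). I'll use these as an independent check of the pose.

```bash
cat >> h.py <<'E'
def won(d,px,z):
    K=d["K"]; v=np.array([px[0]-K[0,2],px[1]-K[1,2]])/K[0,0]; r=np.hypot(*v)
    dc=np.array([np.sin(r)*v[0]/r,np.sin(r)*v[1]/r,np.cos(r)])
    T=d["T"]; dw=d["R"]@T[:3,:3]@dc; o=d["p"]+d["R"]@T[:3,3]
    return o+dw*(z-o[2])/dw[2]
E
python3 - <<'E'
from h import *
d=np.load("w1.npz")
a=d["img"][:210,120:360,::-1]
cv2.imwrite("pics/w1c.png",cv2.resize(a[:,:220],None,fx=2.85,fy=2.85,interpolation=cv2.INTER_CUBIC)[:600])
P=lambda x,y:(x*.7,y*.7)
J=[(.075,.038),(.075,-.06),(-.14,-.06),(-.14,.038)]
px=[(348,14),(467,14),(469,269),(351,270)]
W=[won(d,P(*p),.008)[:2] for p in px]
th,R,t=rigid(J,W); print(th,t,(np.array(W)-(np.array(J)@R.T+t)).round(4).tolist())
for n,p,z in [("coverrear top",(395,230),.032),("coverrear topfront",(395,219),.032),("cov knuckle",(395,133),.035),("pin rear",(190,115),.022),("trough corners",(189,92),.01),("",(190,139),.01),("stop inner",(459,97),.036),("kn1",(361,98),.035),("kn2",(427,97),.035)]:
    print(n,(R.T@(won(d,P(*p),z)[:2]-t)).round(4))
E
```

```text
0.17668596688425 [ 0.61063173 -0.07823021] [[0.0002, -0.0008], [-0.0008, 0.0008], [0.0003, -0.0004], [0.0003, 0.0003]]
coverrear top [-0.1032  0.0004]
coverrear topfront [-0.0947  0.0003]
cov knuckle [-0.0294 -0.0006]
pin rear [-0.0018  0.1688]
trough corners [0.0204 0.1754]
 [-0.0211  0.1752]
stop inner [-0.0019 -0.0481]
kn1 [-0.0021  0.0244]
kn2 [-0.0021 -0.0245]
```

View pics/w1c.png

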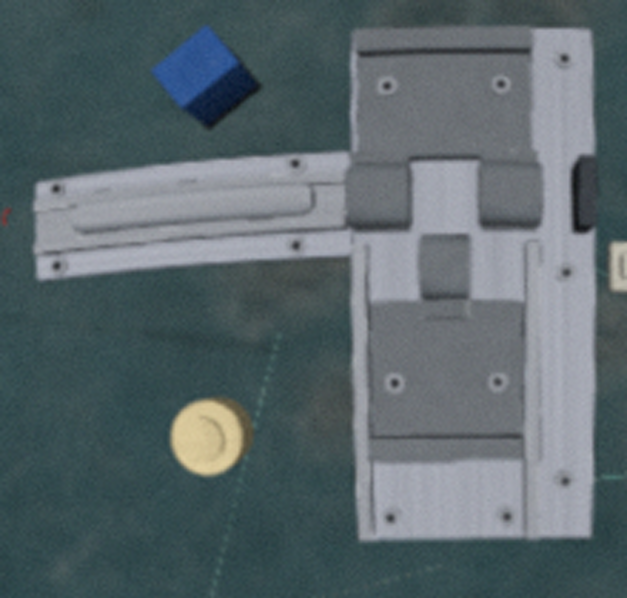

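Call:
jog_arm:
  gripper: [0,0,0,0,0,0]
  travel:
    - [0,0.03,-0.0076]
    - [0,0.055,0]
    - [0,0.055,0]
    - [0,0.035,0]
    - [0,0.012,0]
    - [0,0,0]
  twist: [-0.009,0,0,0,0,0]

```text
time_s: 2.78
eef_pos: [0.4794, -0.1084, 0.0153]
tool_rot: [[-0.985, 0.012, 0.174], [-0.174, -0.008, -0.985], [-0.01, -1.0, 0.01]]
ft_force: [0.2, -0.5, -0.4]
opening: 0.006
```

```bash
cat >> h.py <<'E'
JO=np.array([.6105,-.0782]);JY=.1765
JR=np.array([[np.cos(JY),-np.sin(JY)],[np.sin(JY),np.cos(JY)]])
def st():
    s=read_state(); R=s["tool_rot"]
    print("t",s["time_s"],"jig xy",(JR.T@(s["eef_pos"][:2]-JO)).round(4),"z",s["eef_pos"][2].round(4),"yaw",np.arctan2(-R[1,0],-R[0,0]).round(4),"F jig",(JR.T@s["ft_force"][:2]).round(1),s["ft_force"][2].round(1),"tilt",R[2,0].round(4),R[2,2].round(4))
E
python3 -c "
from h import *;st()
d=np.load('w1.npz')
for p in [(75,213),(313,199),(60,213)]: print(JR.T@(won(d,(120+p[0]/2.85,p[1]/2.85),.022)[:2]-JO))"
```

```text
t 2.775 jig xy [-0.1344 -0.0067] z 0.0153 yaw 0.1748 F jig [ 0.1 -0.6] -0.4 tilt -0.0099 0.0101
[0.00305681 0.15095797]
[-0.00022988  0.05095039]
[0.00390918 0.15786927]
```

Call:
jog_arm:
  gripper: [0,0,0,0,0]
  travel:
    - [0,0,-0.007]
    - [-0.012,0,-0.001]
    - [-0.01,0,0]
    - [-0.01,0,0]
    - [0,0,0]
  twist: [-0.002,0,0,0,0]

```text
time_s: 3.4
eef_pos: [0.5155, -0.0943, 0.02]
tool_rot: [[-0.984, 0.02, 0.176], [-0.177, -0.009, -0.984], [-0.018, -1.0, 0.013]]
ft_force: [0.6, 0.2, 0.4]
opening: 0.002
```

```bash
python3 -c "
from h import *;st()"
```

```text
t 3.4 jig xy [-0.0964  0.0009] z 0.02 yaw 0.1775 F jig [0.7 0.1] 0.4 tilt -0.0181 0.0127
```

Call:
jog_arm:
  gripper: [0,0,0]
  travel:
    - [-0.006,0.004,0]
    - [-0.003,0,0]
    - [0,0,0]
  twist: [0,0,0]

```text
time_s: 3.78
eef_pos: [0.5241, -0.0928, 0.0155]
tool_rot: [[-0.984, 0.018, 0.176], [-0.176, -0.009, -0.984], [-0.016, -1.0, 0.012]]
ft_force: [-0.0, 0.7, 0.4]
opening: 0.004
```

```bash
python3 -c "
from h import *;st()
c=read_camera('side');cv2.imwrite('pics/s1.png',cv2.resize(c['img'][170:310,200:370,::-1],None,fx=4,fy=4,interpolation=cv2.INTER_CUBIC))"
```

```text
t 3.775 jig xy [-0.0876  0.0008] z 0.0155 yaw 0.1771 F jig [0.1 0.7] 0.4 tilt -0.0164 0.0125
```

View pics/s1.png

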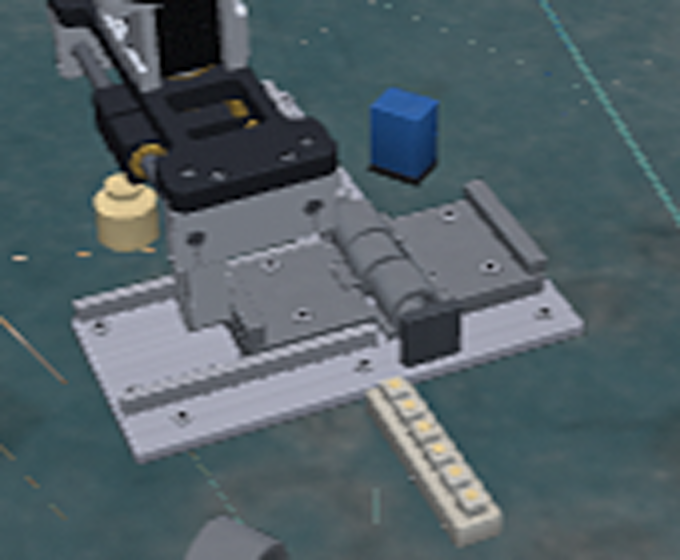

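The side view shows the middle knuckle almost in line between the two fixed ones, with the closed fingers behind the rim. I'll push on gently until it stops.

Call:
jog_arm:
  gripper: [0,0,0]
  travel:
    - [-0.004,0,0]
    - [-0.003,0,0]
    - [-0.002,0,0]
  twist: [0,0,0]

```text
time_s: 4.2
eef_pos: [0.5267, -0.0922, 0.0149]
tool_rot: [[-0.985, 0.006, 0.174], [-0.174, -0.01, -0.985], [-0.005, -1.0, 0.011]]
ft_force: [-4.4, -1.4, 1.7]
opening: 0.002
```

```bash
python3 -c "
from h import *;st()"
```

```text
t 4.2 jig xy [-0.0849  0.0009] z 0.0149 yaw 0.1753 F jig [-4.6 -0.6] 1.7 tilt -0.0045 0.0106
```

Call:
jog_arm:
  gripper: [0,0,0,0]
  travel:
    - [-0.006,0,0]
    - [-0.006,0,0]
    - [-0.006,0,0]
    - [0,0,0]
  twist: [0,0,0,0]

```text
time_s: 4.7
eef_pos: [0.5259, -0.0919, 0.0126]
tool_rot: [[-0.985, -0.029, 0.17], [-0.17, -0.011, -0.985], [0.031, -1.0, 0.006]]
ft_force: [0.9, 0.0, -0.7]
opening: 0.002
```

```bash
python3 -c "
from h import *;st()"
```

```text
t 4.7 jig xy [-0.0857  0.0013] z 0.0126 yaw 0.171 F jig [ 0.8 -0.1] -0.7 tilt 0.0307 0.0058
```

Call:
jog_arm:
  gripper: [0,0,0,0,0,0,0,0,0]
  travel:
    - [0.012,0,0]
    - [0.004,-0.04,0]
    - [0,-0.06,0]
    - [0,-0.04,-0.02]
    - [-0.02,0,-0.05]
    - [-0.03,0,-0.05]
    - [-0.03,0,-0.05]
    - [-0.02,0,-0.02]
    - [0,0,0]
  twist: [0,0,0,0,0,0,0,0,0]

```text
time_s: 5.82
eef_pos: [0.5885, 0.1176, 0.1573]
tool_rot: [[-0.986, -0.005, 0.169], [-0.169, -0.006, -0.986], [0.006, -1.0, 0.005]]
ft_force: [0.5, -0.7, 0.3]
opening: 0.003
```

Run:
```python
from h import *
st()
s=read_state(); c=read_camera("wrist")
np.savez("w2.npz",img=c["img"],K=c["camera_matrix"],T=c["T_tool_cam"],p=s["eef_pos"],R=s["tool_rot"])
cv2.imwrite("pics/w2.png",cv2.resize(c["img"][:,:,::-1],(800,600),interpolation=cv2.INTER_CUBIC))
t=read_camera("side");cv2.imwrite('pics/s2.png',cv2.resize(t['img'][170:310,200:370,::-1],None,fx=4,fy=4,interpolation=cv2.INTER_CUBIC))
```

```text
t 5.825 jig xy [0.0128 0.1966] z 0.1573 yaw 0.1694 F jig [ 0.3 -0.8] 0.3 tilt 0.0063 0.0054
```

View pics/w2.png

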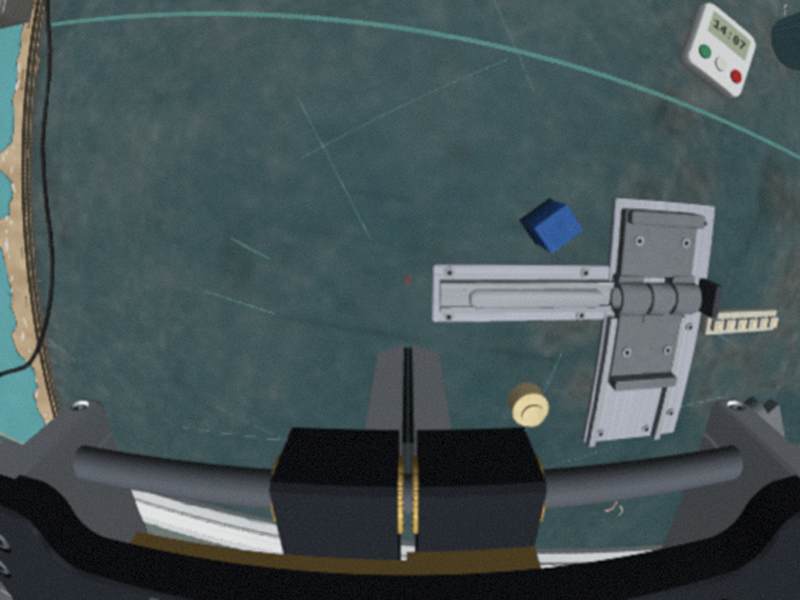

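View pics/s2.png

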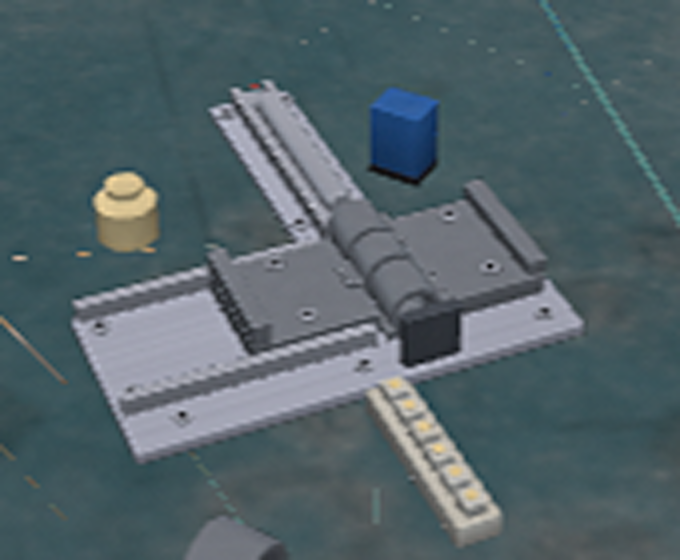

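The three knuckles line up at wrist px (620–700,297), so the loose half looks home. The pin's rear end is at about (470,298). I'll check both numerically.

Run:
```python
from h import *
d=np.load("w2.npz")
a=d["img"][135:315,290:530,::-1]
cv2.imwrite("pics/w2c.png",cv2.resize(a,None,fx=3.3,fy=3.3,interpolation=cv2.INTER_CUBIC))
for n,p,z in [("pin rear",(470,298),.022),("trough F",(433,265),.008),("trough R",(433,322),.008),("kn1",(630,298),.035),("kn2",(656,298),.035),("kn3",(686,296),.035),("rim top rear",(642,385),.032)]:
    print(n,(JR.T@(won(d,(p[0]*.7,p[1]*.7),z)[:2]-JO)).round(4))
```

```text
pin rear [0.0013 0.151 ]
trough F [0.0222 0.1768]
trough R [-0.0217  0.1764]
kn1 [0.0042 0.0315]
kn2 [0.004  0.0083]
kn3 [ 0.0053 -0.0202]
rim top rear [-0.071   0.0053]
```

View pics/w2c.png

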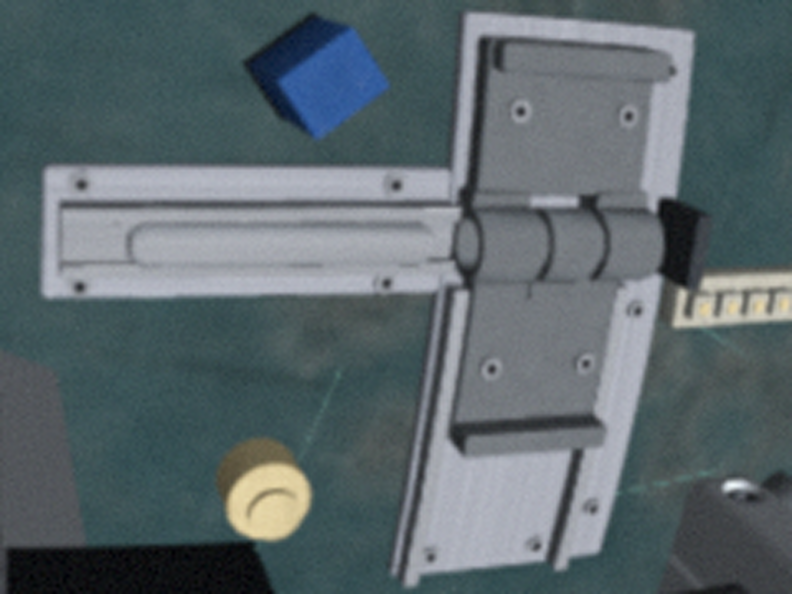

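Call:
jog_arm:
  gripper: [0,0,0,0,0,0]
  travel:
    - [0.012,0,0.002]
    - [0,0.045,0]
    - [0,0.045,0]
    - [0,0.025,0]
    - [0,0.004,0]
    - [0,0,0]
  twist: [-0.007,0,0,0,0,0]

```text
time_s: 6.68
eef_pos: [0.5701, 0.097, 0.0388]
tool_rot: [[-0.987, -0.007, 0.16], [-0.16, -0.012, -0.987], [0.009, -1.0, 0.011]]
ft_force: [0.0, -1.2, -0.0]
opening: 0.007
```

```bash
python3 -c "
from h import *;st()"
```

```text
t 6.675 jig xy [-0.009   0.1796] z 0.0388 yaw 0.1606 F jig [-0.2 -1.2] -0.0 tilt 0.0087 0.0111
```

Call:
jog_arm:
  gripper: [0,0,0,0]
  travel:
    - [-0.005,0,-0.004]
    - [-0.003,0,0]
    - [0,0,0]
    - [0,0,0]
  twist: [-0.014,0,0,0]

```text
time_s: 7.18
eef_pos: [0.5802, 0.1029, 0.0421]
tool_rot: [[-0.985, -0.001, 0.175], [-0.175, -0.011, -0.985], [0.003, -1.0, 0.011]]
ft_force: [-0.2, 0.4, 0.2]
opening: 0.004
```

```bash
python3 -c "
from h import *;st()"
```

```text
t 7.175 jig xy [0.002  0.1836] z 0.0421 yaw 0.1754 F jig [-0.2  0.5] 0.2 tilt 0.0028 0.0107
```

Call:
jog_arm:
  gripper: [0,0,0,0,0]
  travel:
    - [0.001,0.008,0]
    - [0,0.006,0]
    - [0,0.004,0]
    - [0,0,0]
    - [0,0,0]
  twist: [0,0,0,0,0]

```text
time_s: 7.8
eef_pos: [0.5784, 0.1023, 0.0222]
tool_rot: [[-0.985, -0.002, 0.175], [-0.175, -0.011, -0.985], [0.004, -1.0, 0.011]]
ft_force: [0.2, -0.1, 0.2]
opening: 0.009
```

```bash
python3 -c "
from h import *;st()"
```

```text
t 7.8 jig xy [1.000e-04 1.834e-01] z 0.0222 yaw 0.1754 F jig [ 0.1 -0.1] 0.2 tilt 0.0043 0.0109
```

Call:
jog_arm:
  gripper: [0,0,0,0,0]
  travel:
    - [0,0.0012,0.005]
    - [0,0,0.007]
    - [0,0,0.007]
    - [0,0,0.005]
    - [0,0,0]
  twist: [0,0,0,0,0]

```text
time_s: 8.43
eef_pos: [0.5835, 0.0761, 0.0218]
tool_rot: [[-0.985, -0.001, 0.173], [-0.173, -0.012, -0.985], [0.003, -1.0, 0.011]]
ft_force: [0.4, 0.4, -0.7]
opening: 0.004
```

```bash
python3 -c "
from h import *;st()
c=read_camera('top');cv2.imwrite('pics/t3.png',cv2.resize(c['img'][145:275,205:365,::-1],None,fx=4,fy=4,interpolation=cv2.INTER_CUBIC))
c=read_camera('side');cv2.imwrite('pics/s3.png',cv2.resize(c['img'][150:290,200:370,::-1],None,fx=4,fy=4,interpolation=cv2.INTER_CUBIC))"
```

```text
t 8.425 jig xy [0.0005 0.1567] z 0.0218 yaw 0.1742 F jig [0.5 0.3] -0.7 tilt 0.0032 0.0113
```

View pics/s3.png

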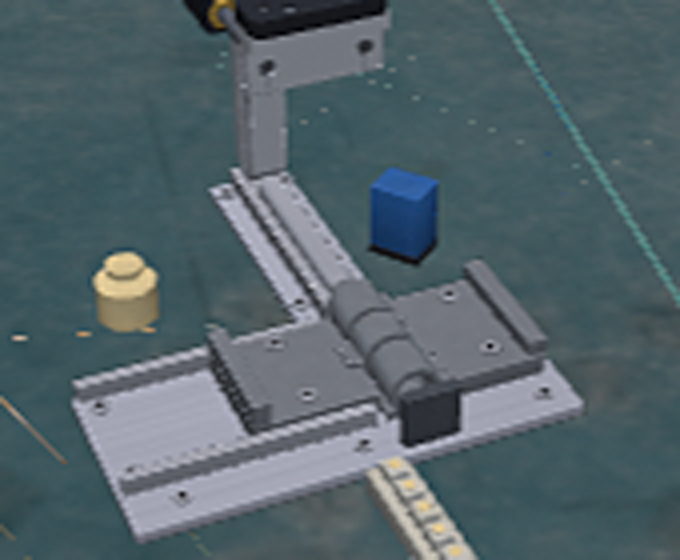

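Call:
jog_arm:
  gripper: [0,0,0,0,0,0]
  travel:
    - [0,0.0012,0.006]
    - [0,0,0.008]
    - [0,0.0002,0.008]
    - [0,0,0.008]
    - [0,0,0.006]
    - [0,0,0]
  twist: [0,0,0,0,0,0]

```text
time_s: 9.28
eef_pos: [0.5904, 0.0394, 0.0211]
tool_rot: [[-0.985, -0.001, 0.174], [-0.174, -0.011, -0.985], [0.002, -1.0, 0.01]]
ft_force: [0.3, -1.1, 0.1]
opening: 0.002
```

```bash
python3 -c "
from h import *;st()
c=read_camera('side');cv2.imwrite('pics/s4.png',cv2.resize(c['img'][150:290,200:370,::-1],None,fx=4,fy=4,interpolation=cv2.INTER_CUBIC))"
```

```text
t 9.275 jig xy [0.0009 0.1193] z 0.0211 yaw 0.1753 F jig [ 0.1 -1.2] 0.1 tilt 0.0024 0.0105
```

View pics/s4.png

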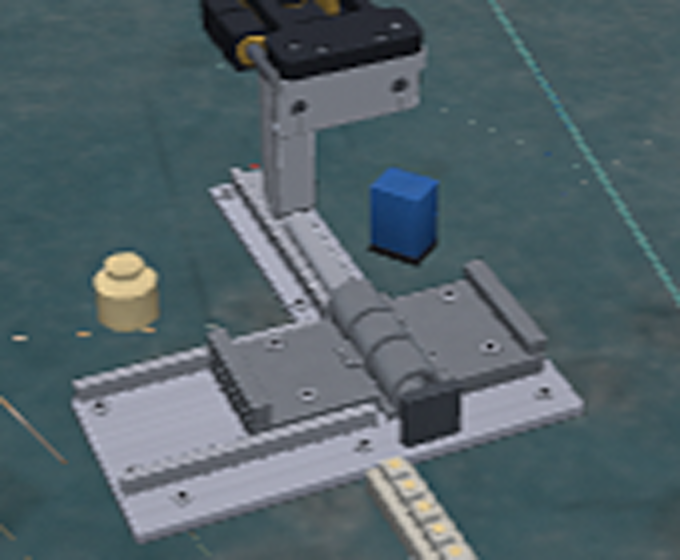

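Call:
jog_arm:
  gripper: [0,0,0,0,0,0,0]
  travel:
    - [0.0005,0.0006,0.006]
    - [0,0,0.007]
    - [0,0.0003,0.007]
    - [0,0,0.007]
    - [0,0.0002,0.006]
    - [0,0,0.003]
    - [0,0,0]
  twist: [0,0,0,0,0,0,0]

```text
time_s: 10.2
eef_pos: [0.5969, 0.0025, 0.0205]
tool_rot: [[-0.984, 0.0, 0.175], [-0.175, -0.01, -0.984], [0.002, -1.0, 0.01]]
ft_force: [0.2, 1.1, 1.5]
opening: 0.008
```

```bash
python3 -c "
from h import *;st()
c=read_camera('side');cv2.imwrite('pics/s5.png',cv2.resize(c['img'][150:290,200:370,::-1],None,fx=4,fy=4,interpolation=cv2.INTER_CUBIC))"
```

```text
t 10.2 jig xy [0.0007 0.0818] z 0.0205 yaw 0.1764 F jig [0.4 1. ] 1.5 tilt 0.0017 0.0098
```

View pics/s5.png

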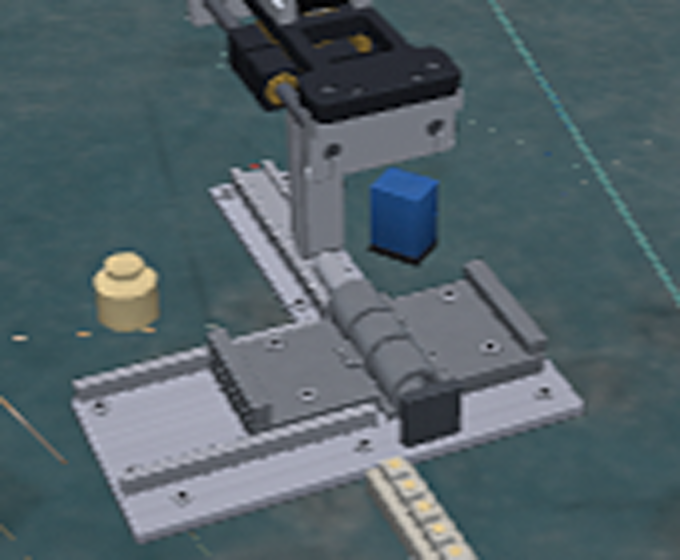

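Call:
jog_arm:
  gripper: [0,0,0,0,0]
  travel:
    - [0,0,0.004]
    - [0,0,0.004]
    - [0,0,0.003]
    - [0,0,0.002]
    - [0,0,0]
  twist: [0,0,0,0,0]

```text
time_s: 10.88
eef_pos: [0.599, -0.0106, 0.0205]
tool_rot: [[-0.984, -0.0, 0.176], [-0.176, -0.01, -0.984], [0.002, -1.0, 0.01]]
ft_force: [-0.4, 1.2, 1.7]
opening: 0.006
```

```bash
python3 -c "
from h import *;st()"
```

```text
t 10.875 jig xy [0.0006 0.0685] z 0.0205 yaw 0.1773 F jig [-0.2  1.2] 1.7 tilt 0.0022 0.0096
```

Call:
jog_arm:
  gripper: [0,0,0,0]
  travel:
    - [0,0,0.003]
    - [0,0,0.003]
    - [0,0,0.003]
    - [0,0,0.003]
  twist: [0,0,0,0]

```text
time_s: 11.38
eef_pos: [0.6005, -0.0204, 0.0202]
tool_rot: [[-0.984, -0.002, 0.178], [-0.178, -0.007, -0.984], [0.003, -1.0, 0.006]]
ft_force: [-2.1, 7.8, 1.7]
opening: 0.005
```

```bash
python3 -c "
from h import *;st()"
```

```text
t 11.375 jig xy [0.0003 0.0586] z 0.0202 yaw 0.1786 F jig [-0.7  8. ] 1.7 tilt 0.0032 0.0064
```

Call:
jog_arm:
  gripper: [0,0,0]
  travel:
    - [0,0,0.004]
    - [0,0,0.004]
    - [0,0,0.002]
  twist: [0,0,0]

```text
time_s: 11.75
eef_pos: [0.6006, -0.02, 0.0203]
tool_rot: [[-0.983, -0.006, 0.183], [-0.183, 0.005, -0.983], [0.005, -1.0, -0.006]]
ft_force: [-0.8, 3.5, 2.4]
opening: 0.005
```

```bash
python3 -c "
from h import *;st()"
```

```text
t 11.75 jig xy [0.0005 0.059 ] z 0.0203 yaw 0.1844 F jig [-0.2  3.6] 2.4 tilt 0.0047 -0.0057
```

The pin is hard against something at y ≈ 59 mm TCP. I'll back off along the trough, lift and check.

Call:
jog_arm:
  gripper: [0,0,0,0,0,0,0]
  travel:
    - [0,0,-0.008]
    - [0,0,-0.012]
    - [0,-0.03,-0.02]
    - [0.02,-0.05,0]
    - [0.04,-0.05,0.0]
    - [0.04,-0.02,0]
    - [0,0,0]
  twist: [0,0,0,0,0,0,0]

```text
time_s: 12.62
eef_pos: [0.4933, 0.0016, 0.173]
tool_rot: [[-0.983, -0.006, 0.184], [-0.184, 0.0, -0.983], [0.006, -1.0, -0.002]]
ft_force: [0.5, -0.1, 0.4]
opening: 0.005
```

Run:
```python
from h import *
st()
s=read_state(); c=read_camera("wrist")
np.savez("w3.npz",img=c["img"],K=c["camera_matrix"],T=c["T_tool_cam"],p=s["eef_pos"],R=s["tool_rot"])
cv2.imwrite("pics/w3.png",cv2.resize(c["img"][:,:,::-1],(800,600),interpolation=cv2.INTER_CUBIC))
c=read_camera('side');cv2.imwrite('pics/s6.png',cv2.resize(c['img'][150:290,200:370,::-1],None,fx=4,fy=4,interpolation=cv2.INTER_CUBIC))
```

```text
t 12.625 jig xy [-0.1014  0.0992] z 0.173 yaw 0.1848 F jig [ 0.4 -0.2] 0.4 tilt 0.0059 -0.0015
```

View pics/w3.png

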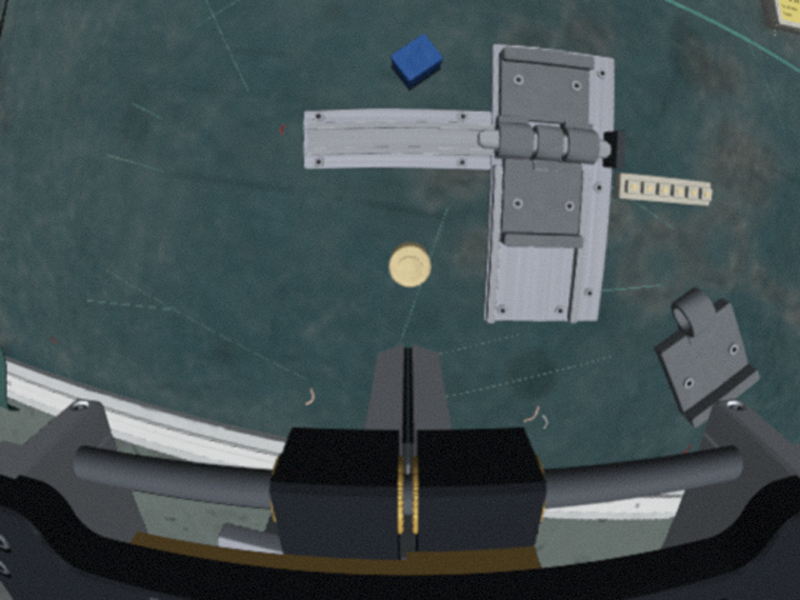

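View pics/s6.png

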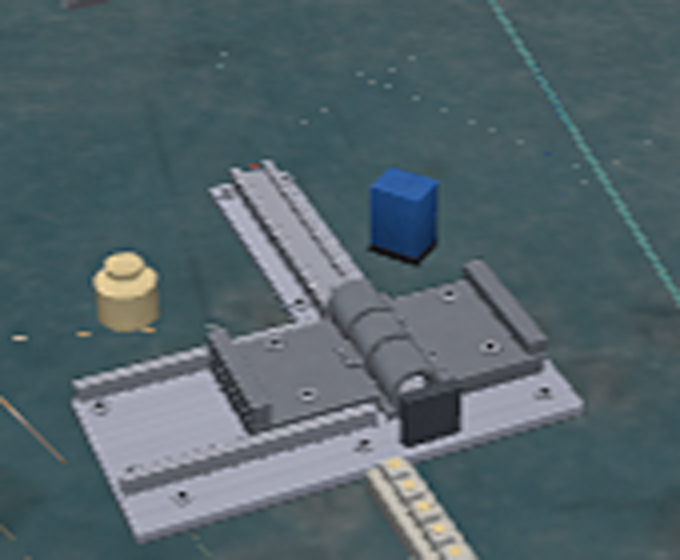

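The pin passes all three knuckles: its nose is at the end stop (wrist px ~605,148) and its rear end sticks out at about (480,138). I'll take a numeric check and an enlarged crop.

Run:
```python
from h import *
d=np.load("w3.npz")
a=d["img"][60:185,320:460,::-1]
cv2.imwrite("pics/w3c.png",cv2.resize(a,None,fx=4.7,fy=4.7,interpolation=cv2.INTER_CUBIC))
for n,p,z in [("pin rear",(478,138),.022),("pin nose",(611,147),.022),("kn1",(516,139),.035),("kn2",(550,140),.035),("kn3",(581,142),.035),("rim top rear",(541,246),.032)]:
    print(n,(JR.T@(won(d,(p[0]*.7,p[1]*.7),z)[:2]-JO)).round(4))
```

```text
pin rear [0.0006 0.0503]
pin nose [ 0.0015 -0.0516]
kn1 [0.0006 0.0258]
kn2 [0.0016 0.0014]
kn3 [ 0.0021 -0.0219]
rim top rear [-0.0743  0.0033]
```

View pics/w3c.png

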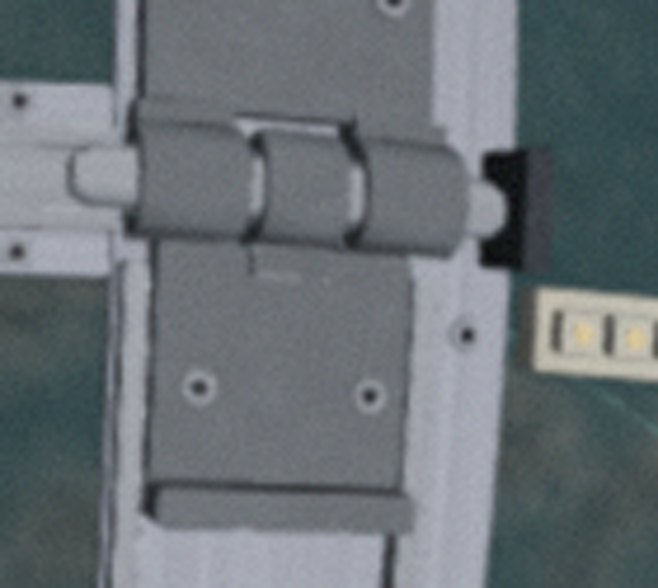

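```bash
python3 -c "
from h import *;st();print(close_job())"
```

```text
t 12.725 jig xy [-0.0988  0.0995] z 0.1718 yaw 0.1857 F jig [0.5 0.7] -0.1 tilt 0.0049 -0.002
the job is handed in; nothing more can be done
None
```

The job is handed in at 12.7 s: the smaller loose half is pushed home against its hard stop, and the pin goes through all three knuckles to the end stop. I used the closed fingertips for both pushes. I got no verdict from `close_job()`.

- **Loose half:** its knuckle sits in line with the two fixed ones to within about 1 mm in the last wrist picture. The rear rim measured x −74 mm, against −75 mm when home.
- **Pin:** the rear end measured y 50.3 mm (home is 50 mm), and its middle is within about 1 mm of the hinge line. The push stopped firmly at about 8 N, and the nose is on the stop in the enlarged picture.
- **Bystanders and arm:** the weight, relay and terminal block look undisturbed in the pictures. At hand-in the arm stood about 170 mm above the table, touching nothing.

No final check failed. Wrist-picture readings far from the image centre scattered by 2–5 mm along the hinge line and across it. For that reason I relied on the nearer views and the stop contact.

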